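# Fetch a mist nozzle from behind the sprung flap

## Task

A mist line needs a new nozzle. From the open side of the spares bin, push the leaning spring flap back and hold it open with the gripper or wrist while you take out the mist nozzle (the tall brass part with the wire arch on top), leaving the squat brass plug standing in the bin. Set the nozzle down gently, upright, on the floor of the shallow metal tray and let go; the flap must be shut again.

Things in the scene. Friction and masses are not known exactly. Their poses are not given: they have to be found in the camera images.
- nozzle: Brass mist nozzle, the part to fetch, upright on the bin floor 90 mm from the plug, either one nearer the robot. Foot 40 mm across, 6 mm high; plain round body 30 mm across from 8 to 54 mm above the underside (grip about 40 mm up); thin wire arch on top up to 78 mm. 0.11 to 0.22 kg. Origin: centre of the underside, z up; yaw means nothing.
- plug: Squat brass filter plug, to be left standing in the bin: flat-topped, round, 38 mm across, 36 mm high, 0.14 kg. Origin: centre of the underside, z up.
- bin: Low sheet-steel bin fixed to the bench. Origin: centre, on the bench; x from its open front (-75 mm, facing roughly world -y) to its hinge wall (+65), y along the hinge (-120 to +120), z up. Floor top at z 5 mm, front lip 12 high, ends 16 (46 in the last 40 mm by the hinge wall), hinge wall 40. Open above but for the flap. Parts stand at x +7 to +23, y about +45 and -45 mm.
- flap (a joint): Bin's spring flap, clear sheet with metal rim, 220 wide, 150 mm long, hinge at bin x +60, z 40 mm. 0 rad = shut: leans 30 deg from upright over the parts, free edge at x -15, z 170. Grows when pushed to the hinge wall: 0.52 upright, 1.0 stop. Spring shuts it (1 to 2 N at the edge). A gripper pointing down, coming in along bin x at grasp height from the open front, pushes it back with its body.
- tray: Shallow open square tray of bare metal, fixed to the bench, 140 x 140 mm outside, walls 3 mm thick and 20 mm high, floor 3 mm thick. Origin: centre of the underside; z up, x and y along its sides.
Things that resemble listed ones, but are neither listed nor needed, are in the scene too. Of the things like the tray, leave any that is green or turquoise; of the rest the larger one is meant.

How it is judged:
By the outcome, as a careful person would: the job done as asked, in the order asked, and still so for the second after the job is handed in, with the robot touching nothing.
It also fails if it takes over 48 s, if anything falls off the work surface, if the arm or the gripper's body presses on something with over 40 N, if the wrist force passes 120 N, or if a joint passes its speed limit or range.

## Robot

A 6-joint arm with a two-finger parallel gripper is mounted at the origin on the work surface. World frame = base frame: x ahead of the robot, y to its left, z up, the work surface at z = 0. Lengths are in m, angles in degrees, forces in N, time in s.
With the tool pointing down it reaches from about 0.2 to 0.875 m from the base axis. Payload 3.4 kg.
Tool frame: the origin (TCP) lies at the very end of the fingers, on their centre line; the grasp point (between the pads) lies robot.hold_point_z behind it (robot.hold_point_z is the distance from the TCP to the grasp point, in m); z points along the fingers, y is the line along which they close (so a half turn about z gives the same grasp; the last joint's range is limited). The gripper opens to 94 mm and grips with 3 to 60 N. Pads are 16 mm wide; open, the fingers measure 119 mm over their backs; the gripper's body (75 mm by 177 mm) begins 78 mm behind the grasp point.
Start: joints at [-82.563, 15.808, 86.224, -0, 77.962, -6.933], TCP at [0.143, -0.557, 0.205] pointing down, gripper open.
Joint ranges: [-165.64, 165.64], [-43.16, 119.46], [12.63, 154.43], [-67.54, 247.53], [6.08, 155.33], [-154.97, 154.97]. Speed limits (degrees/s): [147.25, 147.25, 180, 180, 180, 180].

## Interface

Orientations are given as [roll, pitch, yaw] about the fixed x, y, z axes, in that order (R = Rz(yaw) Ry(pitch) Rx(roll)).
In Python, from plant import robot, viewer, nets gives the robot as it stands.
- The arm moves only by the tool drive_tool, never from a script. Its argument "rows" is a list of rows, each a list of 7 numbers: the shift along the tool's x, y, z normalised to -1 to 1, where 1 is 60 cm, then the turn, a rotation vector about the tool's x, y, z normalised to -1 to 1, where 1 is 0.5 rad, then the opening, from -1 (shut) to 1 (fully open). A call has 1 to 10 rows; each row is the pose to reach, as a shift and turn from the pose commanded when the call began, along the tool's axes at that moment; what a row does not reach only later rows make up. A row lasts 1/8 s, in which the tool goes at most 62.5 mm and 10.7 degrees, less where a joint would pass 70% of its speed; a pose out of reach is approached as far as the arm can. A call with a number of a shift or a turn outside -1 to 1 is refused whole. A call with a gripper value outside its range is refused whole. The fingers move at their own pace and stop on an object; "newtons" is the grip in N (left out, the last holds). Time passes only in rows, so rows that repeat a pose let the fingers close. It gives the time, the measured TCP pose, the force, the opening and the grip force at its end, in the units of the state.
- robot.read_state(): the state, without advancing time (a new reading comes with each control period).
- viewer.capture(name): name is "side" or "top" or "wrist"; returns a dict with "image" (480x640x3 uint8, red, green, blue), "intrinsics" (3x3 intrinsics, pixels), "R" (3x3) and "t" (3): a world point X has camera coordinates R X + t; the wrist camera has in their place "mount" (4x4, takes a point from camera to tool coordinates, whose origin is the TCP and whose axes are the flange's). Camera axes: x right, y down, z forward; pixel columns grow to the right and rows downward; lengths in m; the calibration is good to about 2 mm. A picture is of the moment at which its call begins: read the wrist's pose just before it. There is no depth.
- robot.finish_job(): hands the job in; it is judged then, once.
Trained networks look in a picture, given as the dict that the camera call returned (one of the last four; its "shot" number tells which), for a name from the list of things; names that differ only in an ending like _2 or _b are one class to them, and where a whole thing is asked for, a point or a joint stands for the part that bears it (a point fixed in the world has none). Each returns a list of dicts, best first, with "score" (0 to 1); they miss things now and then, are a little off and sometimes report something else, mostly with a low value. They report only what shows in the picture. A call takes as long as a camera call. They do not tell look-alikes from the thing itself.
- nets.recognise(label, picture): "at" ([column, row] as shares, 0 to 1, of the picture: columns of its width, rows of its height, amid what is visible of it).
The state is a dict: "t": time; "joints": joint angles; "qvel": joint speeds; "joint_torque": joint torques, N m; "tool_pos": TCP position; "eef_rot": TCP orientation; "force": force on the tool from outside, world axes, zero at the start; "wrist_torque": the same for the moment, N m; "opening": opening from 0.0 (shut) to 1.0 (fully open); "finger_force": force on a finger pad.
Only numpy, scipy, OpenCV 4.12 (cv2) and the standard library are available. Lean on these libraries where they do the work, as an engineer would, in place of code of your own. Each camera call takes 0.05 s, during which the arm holds its last target. There are 200 camera calls.

## Working session

There is one attempt and no reset: what is moved stays moved. The work goes in short steps, Python scripts to look and compute and a tool call to move; the robot and the scene stay as the last step left them, time stands still between calls to the robot, and variables do not carry over. Pictures are saved under pics/ and viewed, at most 10 in all, crops included, and the job is handed in when it is done.

Besides the shell and the picture viewer there is one more tool, called after "Emit:" as name(argument=value, ...), one argument or row to a line, values as JSON. drive_tool: Moves the arm, as the interface text tells. Scaled input: -1 to 1 covers 60 cm each way for a shift and 0.5 rad each way for a turn. Its arguments: {"type":"object","properties":{"rows":{"type":"array"},"newtons":{"type":"number"}},"required":["rows"]}

```bash
mkdir -p pics; ls; cat > h.py <<'E'
import numpy as np, cv2
from plant import robot, viewer, nets
from scipy.spatial.transform import Rotation as Ro
def ray(p,uv):
    K=p["intrinsics"]; d=np.linalg.inv(K)@[uv[0],uv[1],1]
    R=np.array(p["R"]);t=np.array(p["t"]); return -R.T@t, R.T@d
def onz(p,uv,z):
    o,d=ray(p,uv); return o+d*(z-o[2])/d[2]
def proj(p,X):
    c=np.array(p["R"])@X+np.array(p["t"]); c=np.array(p["intrinsics"])@c; return c[:2]/c[2]
def wcam(st,p):
    T=np.eye(4);T[:3,:3]=Ro.from_euler('xyz',st["eef_rot"],degrees=True).as_matrix();T[:3,3]=st["tool_pos"]
    M=np.linalg.inv(T@np.array(p["mount"])); p["R"]=M[:3,:3];p["t"]=M[:3,3]; return p
def save(p,n): cv2.imwrite(n,p["image"][:,:,::-1])
E
python3 - <<'E'
from h import *
print(robot.read_state(), robot.hold_point_z)
for c in ("top","side"):
    p=viewer.capture(c); save(p,f"pics/{c}0.png"); print(c,-np.array(p["R"]).T@p["t"])
    for l in ("nozzle","plug","bin","flap","tray"):
        for r in nets.recognise(l,p)[:4]:
            uv=np.array(r["at"])*[640,480]; print(l,r["score"],uv.round(),onz(p,uv,.02).round(3))
E
```

```text
pics
{'t': 0.0, 'joints': array([-8.25632178e+01,  1.58448094e+01,  8.62921196e+01,  9.41982918e-04,
        7.79626334e+01, -6.93336242e+00]), 'qvel': array([ 0.05646233, -0.06261474, -0.05469298,  0.02470057, -0.03019347,
       -0.05926728]), 'joint_torque': array([-3.24043940e-04, -4.04589880e+01, -2.37231731e+01,  6.99837715e-02,
        3.44615383e-02, -1.38337377e-04]), 'tool_pos': array([ 0.14262972, -0.55645882,  0.20465431]), 'eef_rot': array([-1.79901277e+02, -1.29328574e-02,  1.43699362e+01]), 'force': array([ 0.00257343, -0.32851491,  0.92817605]), 'wrist_torque': array([-0.04630492,  0.03341632, -0.04627761]), 'finger_force': 0.0, 'opening': 0.9991250658333284} 0.0188
top [ 0.25455148 -0.04171675  1.07917882]
nozzle 0.61 [253. 170.] [0.619 0.147 0.02 ]
bin 0.58 [254. 181.] [0.589 0.145 0.02 ]
flap 0.94 [240. 173.] [0.61 0.18 0.02]
tray 0.98 [426. 250.] [ 0.412 -0.267  0.02 ]
tray 0.75 [329. 263.] [ 0.386 -0.038  0.02 ]
tray 0.68 [401. 179.] [ 0.587 -0.215  0.02 ]
side [-0.04705837 -0.57087314  0.55587694]
nozzle 0.75 [326. 191.] [0.648 0.181 0.02 ]
plug 0.79 [298. 210.] [0.531 0.157 0.02 ]
bin 0.75 [314. 197.] [0.603 0.181 0.02 ]
flap 0.68 [308. 172.] [0.69  0.304 0.02 ]
tray 0.9 [368. 445.] [ 0.212 -0.371  0.02 ]
tray 0.85 [400. 330.] [ 0.402 -0.268  0.02 ]
tray 0.84 [295. 276.] [ 0.363 -0.038  0.02 ]
tray 0.64 [444. 270.] [ 0.593 -0.221  0.02 ]
```

View pics/top0.png

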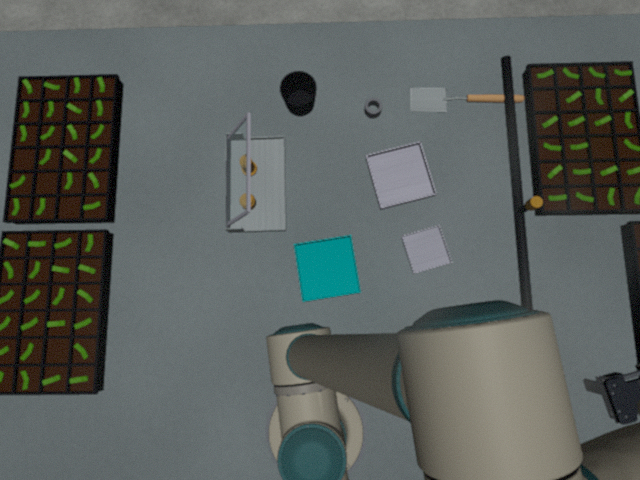

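View pics/side0.png

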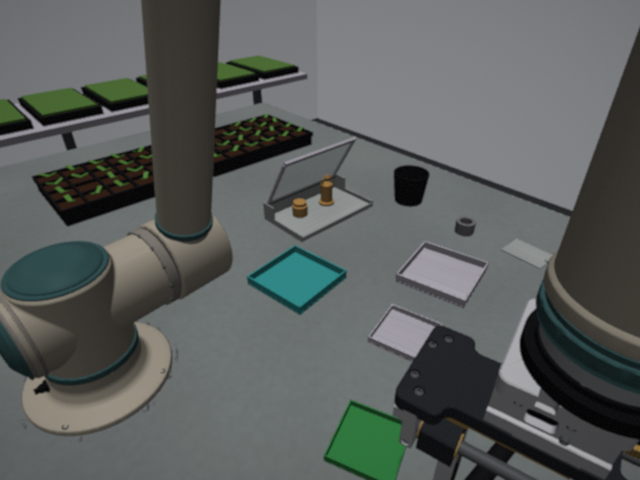

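The larger grey tray is at about (400,175) in the top view. The bin's open front faces right, with the nozzle the far part at about (249,165) and the plug at (248,203). A dark bar with a brass knob, at column ~515, lies between the gripper and the work area, so I need its height.

```bash
python3 - <<'E'
from h import *
st=robot.read_state(); p=viewer.capture("wrist"); wcam(st,p); print(np.array(p["mount"]).round(3))
a=viewer.capture("side"); 
c=cv2.resize(a["image"][300:480,340:640],(600,360))
w=cv2.resize(p["image"],(480,360))[:, :]
im=np.zeros((360,800,3),np.uint8); 
im=np.vstack([cv2.resize(c,(500,300)),cv2.resize(w,(500,300))]) ; cv2.imwrite("pics/mix.png",im[:,:,::-1])
T=viewer.capture("top")
def tri(ua,ub,A=T,B=a):
    o1,d1=ray(A,ua);o2,d2=ray(B,ub); d1/=np.linalg.norm(d1);d2/=np.linalg.norm(d2)
    s=np.linalg.lstsq(np.c_[d1,-d2],o2-o1,rcond=None)[0]; x,y=o1+s[0]*d1,o2+s[1]*d2
    return ((x+y)/2).round(3),np.linalg.norm(x-y).round(4)
print("bin front corners top",[onz(T,u,.012).round(3) for u in [(285,137),(285,230)]])
print("bin hinge corners", [onz(T,u,.04).round(3) for u in [(227,137),(227,231)]])
print("side bin corners",[onz(a,u,.012).round(3) for u in [(372,203),(302,236)]])
print("noz side foot",onz(a,(327,203),.008).round(3),"plug side",onz(a,(300,216),.005).round(3))
print("noz top", [onz(T,(249,165),z).round(3) for z in (.01,.06)],"plug",onz(T,(248,203),.03).round(3))
print("tray top",[onz(T,u,.02).round(3) for u in [(366,155),(422,143),(436,194),(382,209)]])
print("tray side",[onz(a,u,.02).round(3) for u in [(425,243),(488,263),(468,302),(397,273)]])
for z in (0,.05,.1,.2,.3): print(z,onz(T,(535,203),z).round(3),onz(T,(515,203),z).round(3), proj(a,onz(T,(535,203),z)).round())
E
```

```text
[[ 0.    -0.974 -0.227  0.064]
 [ 1.     0.    -0.     0.001]
 [ 0.    -0.227  0.974 -0.178]
 [ 0.     0.     0.     1.   ]]
bin front corners top [array([0.705, 0.069, 0.012]), array([0.467, 0.068, 0.012])]
bin hinge corners [array([0.697, 0.209, 0.04 ]), array([0.462, 0.203, 0.04 ])]
side bin corners [array([0.701, 0.068, 0.012]), array([0.472, 0.071, 0.012])]
noz side foot [0.621 0.15  0.008] plug side [0.532 0.151 0.005]
noz top [array([0.634, 0.159, 0.01 ]), array([0.617, 0.15 , 0.06 ])] plug [0.532 0.156 0.03 ]
tray top [array([ 0.651, -0.132,  0.02 ]), array([ 0.679, -0.27 ,  0.02 ]), array([ 0.549, -0.298,  0.02 ]), array([ 0.514, -0.167,  0.02 ])]
tray side [array([ 0.643, -0.139,  0.02 ]), array([ 0.679, -0.268,  0.02 ]), array([ 0.547, -0.306,  0.02 ]), array([ 0.517, -0.165,  0.02 ])]
0 [ 0.527 -0.541  0.   ] [ 0.528 -0.493  0.   ] [598. 398.]
0.05 [ 0.515 -0.518  0.05 ] [ 0.515 -0.472  0.05 ] [589. 370.]
0.1 [ 0.502 -0.495  0.1  ] [ 0.503 -0.451  0.1  ] [580. 341.]
0.2 [ 0.477 -0.448  0.2  ] [ 0.477 -0.409  0.2  ] [560. 277.]
0.3 [ 0.452 -0.402  0.3  ] [ 0.452 -0.367  0.3  ] [537. 202.]
```

View pics/mix.png

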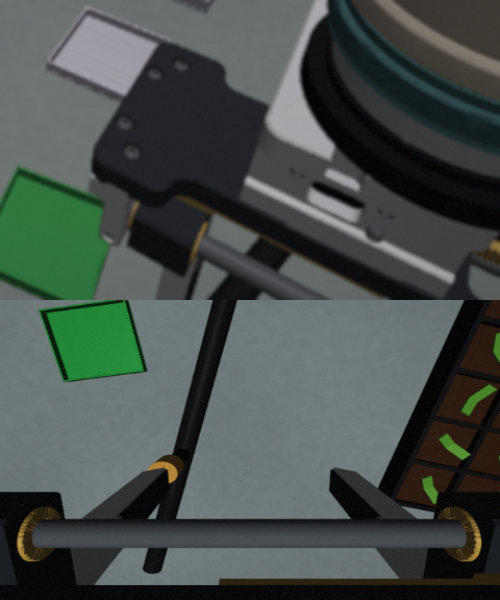

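The green tray and a dark pipe with brass collars lie just left of the gripper. I'll triangulate the pipe's height by intersecting the top-view plane with wrist rays.

```bash
python3 - <<'E'
from h import *
st=robot.read_state(); p=viewer.capture("wrist"); wcam(st,p); T=viewer.capture("top")
o,d1=ray(T,(506,60)); _,d2=ray(T,(526,300)); n=np.cross(d1,d2)
for u in [(222,310),(205,420),(160,530),(195,400),(152,565)]:
    o2,d=ray(p,(u[0]*1.28,(u[1]-300)*1.6)); s=n@(o-o2)/(n@d); print(u,(o2+s*d).round(3))
E
```

```text
(222, 310) [ 0.292 -0.491  0.019]
(205, 420) [ 0.146 -0.502 -0.008]
(160, 530) [-0.029 -0.489  0.023]
(195, 400) [ 0.174 -0.489  0.024]
(152, 565) [-0.095 -0.49   0.02 ]
```

Emit:
drive_tool(
  rows=[
    [0.3,-0.2,-0.1,0,0,-1,1],
    [0.5,-0.34,-0.1,0,0,-1,1],
    [0.5,-0.34,-0.1,0,0,-1,1],
    [0.5,-0.34,-0.1,0,0,-1,1],
    [0.5,-0.34,-0.1,0,0,-1,1],
    [0.5,-0.34,-0.1,0,0,-1,1],
    [0.5,-0.34,-0.1,0,0,-1,1],
  ],
)

```text
t: 1.72
tool_pos: [0.3849, -0.2824, 0.2664]
eef_rot: [179.9, -0.1, 43.4]
force: [-0.1, -0.7, -0.8]
opening: 1.0
finger_force: 0.0
```

Emit:
drive_tool(
  rows=[
    [0.59,-0.05,0,0,0,-1,1],
    [0.59,-0.05,0,0,0,-1,1],
    [0.59,-0.05,0,0,0,-1,1],
    [0.59,-0.05,0,0,0,-1,1],
    [0.59,-0.05,0,0,0,-1,1],
    [0.59,-0.05,0,0,0,-1,1],
    [0.59,-0.05,0,0,0,-1,1],
  ],
)

```text
t: 2.6
tool_pos: [0.6224, -0.0208, 0.2641]
eef_rot: [-179.9, 0.0, 71.8]
force: [-0.6, -0.2, -0.1]
opening: 0.999
finger_force: 0.0
```

Emit:
drive_tool(
  rows=[
    [0,0,0,0,0,-0.63,1],
    [0,0,0,0,0,-0.63,1],
    [0,0,0,0,0,-0.63,1],
  ],
)

```text
t: 2.98
tool_pos: [0.6202, -0.0236, 0.2654]
eef_rot: [-180.0, 0.1, 89.5]
force: [0.2, 0.2, 0.0]
opening: 0.999
finger_force: 0.0
```

```bash
python3 - <<'E'
from h import *
st=robot.read_state(); p=viewer.capture("wrist"); wcam(st,p); save(p,"pics/w1.png"); print(st["tool_pos"],st["eef_rot"])
for l,z in (("nozzle",.04),("plug",.03),("bin",.012)):
    for r in nets.recognise(l,p)[:3]:
        uv=np.array(r["at"])*[640,480]; print(l,r["score"],uv.round(),onz(p,uv,z).round(3))
E
```

```text
[ 0.62020567 -0.02364204  0.26538869] [-1.79956396e+02  5.98967912e-02  8.95068384e+01]
nozzle 0.78 [324.  16.] [0.625 0.148 0.04 ]
plug 0.81 [228.  13.] [0.538 0.154 0.03 ]
bin 0.88 [280.  59.] [0.583 0.118 0.012]
```

View pics/w1.png

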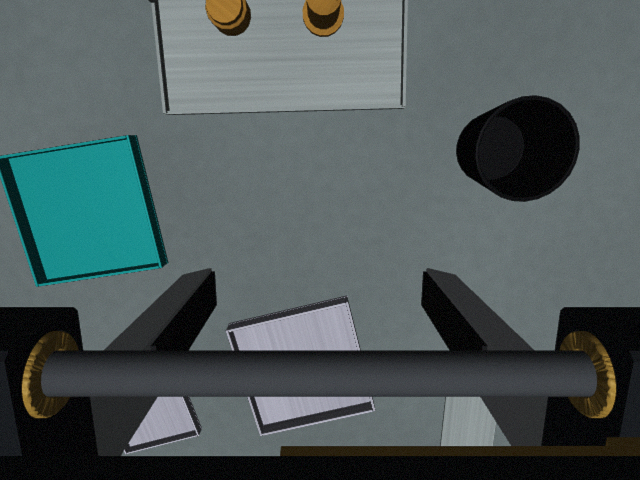

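The nozzle foot is at about (324,18) with its front edge at row 37, and the plug is at (228,13). The bin's front lip runs from (166,113) to (405,107), and there is a black pot near (518,150).

```bash
python3 - <<'E'
from h import *
st=robot.read_state(); p=viewer.capture("wrist"); wcam(st,p)
f=lambda u,z:onz(p,u,z).round(4)
print("foot front",f((324,37),.011),"foot sides",f((303,18),.011),f((345,18),.011))
print("lip",f((166,113),.012),f((405,107),.012)); print("pot",f((457,150),.0),f((475,150),.09),f((580,150),.09))
print("plug front", f((234,36),.005))
E
```

```text
foot front [0.6256 0.1389 0.011 ] foot sides [0.6057 0.1557 0.011 ] [0.6457 0.1554 0.011 ]
lip [0.4676 0.0698 0.012 ] [0.7059 0.0738 0.012 ]
pot [0.7644 0.0313 0.    ] [0.7501 0.0333 0.09  ] [0.8376 0.0327 0.09  ]
plug front [0.538  0.1418 0.005 ]
```

Emit:
drive_tool(
  rows=[
    [0,0.006,0.1,0,0,0,0.5],
    [0,0.006,0.19,0,0,0,0.5],
    [0,0.006,0.27,0,0,0,0.5],
    [0,0.006,0.34,0,0,0,0.5],
    [0,0.006,0.38,0,0,0,0.5],
    [0,0.006,0.397,0,0,0,0.5],
    [0,0.006,0.397,0,0,0,0.5],
  ],
)

```text
t: 4.1
tool_pos: [0.6247, -0.0216, 0.0271]
eef_rot: [-180.0, 0.0, 89.7]
force: [-0.0, 0.2, 0.0]
opening: 0.751
finger_force: 0.0
```

Emit:
drive_tool(
  rows=[
    [0.02,0,0,0,0,0,0.5],
    [0.04,0,0,0,0,0,0.5],
    [0.06,0,0,0,0,0,0.5],
    [0.08,0,0,0,0,0,0.5],
    [0.1,0,0,0,0,0,0.5],
    [0.12,0,0,0,0,0,0.5],
    [0.14,0,0,0,0,0,0.5],
    [0.16,0,0,0,0,0,0.5],
    [0.18,0,0,0,0,0,0.5],
    [0.2,0,0,0,0,0,0.5],
  ],
)

```text
t: 5.35
tool_pos: [0.6253, 0.099, 0.0272]
eef_rot: [180.0, 0.0, 89.7]
force: [-0.3, -1.0, 0.3]
opening: 0.746
finger_force: 0.0
```

Emit:
drive_tool(
  rows=[
    [0.015,0,0,0,0,0,0.5],
    [0.03,0,0,0,0,0,0.5],
    [0.045,0,0,0,0,0,0.5],
    [0.06,0,0,0,0,0,0.5],
    [0.075,0,0,0,0,0,0.5],
    [0.09,0,0,0,0,0,0.5],
    [0.097,0,0,0,0,0,0.5],
    [0.097,0,0,0,0,0,0.5],
  ],
)

```text
t: 6.35
tool_pos: [0.6256, 0.157, 0.0272]
eef_rot: [180.0, 0.0, 89.7]
force: [-0.4, -1.3, -0.5]
opening: 0.751
finger_force: 0.0
```

```bash
python3 - <<'E'
from h import *
st=robot.read_state(); p=viewer.capture("wrist"); s=viewer.capture("side")
c=cv2.resize(s["image"][110:260,220:420],(640,480)); cv2.imwrite("pics/g.png",cv2.resize(np.hstack([p["image"],c]),(800,300))[:,:,::-1])
E
```

```text
(no output)
```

View pics/g.png

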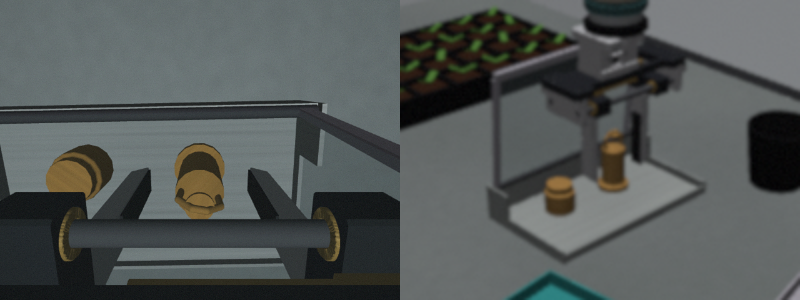

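The flap is pushed upright and the nozzle stands between the open fingers. Its foot's rear edge is at about (199,144) in this picture. I'll check the depth along the approach.

```bash
python3 - <<'E'
from h import *
st=robot.read_state(); p=viewer.capture("wrist"); wcam(st,p)
for u in [(318,230),(280,259),(358,259)]: print(onz(p,u,.011).round(4))
print(st["tool_pos"])
E
```

```text
[0.624  0.1791 0.011 ]
[0.6054 0.1647 0.011 ]
[0.6434 0.1645 0.011 ]
[0.62552435 0.15646432 0.02720334]
```

Emit:
drive_tool(
  newtons=20,
  rows=[
    [0.004,-0.002,0,0,0,0,0.5],
    [0.004,-0.002,0,0,0,0,-0.2],
    [0.004,-0.002,0,0,0,0,-0.5],
    [0.004,-0.002,0,0,0,0,-0.5],
    [0.004,-0.002,0,0,0,0,-0.5],
    [0.004,-0.002,0,0,0,0,-0.5],
  ],
)

```text
t: 7.25
tool_pos: [0.6245, 0.159, 0.0273]
eef_rot: [180.0, 0.0, 89.7]
force: [0.6, -0.3, -0.2]
opening: 0.317
finger_force: 20.0
```

Emit:
drive_tool(
  rows=[
    [0,0,-0.01,0,0,0,-0.5],
    [0,0,-0.025,0,0,0,-0.5],
    [0,0,-0.045,0,0,0,-0.5],
    [0,0,-0.05,0,0,0,-0.5],
    [0,0,-0.05,0,0,0,-0.5],
    [-0.015,0,-0.05,0,0,0,-0.5],
    [-0.03,0,-0.05,0,0,0,-0.5],
    [-0.045,0,-0.05,0,0,0,-0.5],
    [-0.06,0,-0.05,0,0,0,-0.5],
    [-0.075,0,-0.05,0,0,0,-0.5],
  ],
)

```text
t: 8.5
tool_pos: [0.624, 0.1132, 0.0571]
eef_rot: [-180.0, 0.0, 89.7]
force: [0.6, -0.1, -1.3]
opening: 0.311
finger_force: 20.0
```

Emit:
drive_tool(
  rows=[
    [-0.02,0,0,0,0,0,-0.5],
    [-0.04,0,0,0,0,0,-0.5],
    [-0.06,0,0,0,0,0,-0.5],
    [-0.08,0,0,0,0,0,-0.5],
    [-0.1,0,0,0,0,0,-0.5],
    [-0.13,0,0,0,0,0,-0.5],
    [-0.16,0,0,0,0,0,-0.5],
    [-0.19,0,0,0,0,0,-0.5],
    [-0.22,0,0,0,0,0,-0.5],
    [-0.24,0,0,0,0,0,-0.5],
  ],
)

```text
t: 9.75
tool_pos: [0.6234, -0.0314, 0.0573]
eef_rot: [180.0, 0.0, 89.7]
force: [0.2, 0.2, -1.6]
opening: 0.312
finger_force: 20.0
```

```bash
python3 - <<'E'
from h import *
st=robot.read_state(); print(st["tool_pos"],st["force"]); p=viewer.capture("wrist"); wcam(st,p); s=viewer.capture("side")
cv2.imwrite("pics/l.png",cv2.resize(np.hstack([p["image"],s["image"]]),(800,300))[:,:,::-1])
E
```

```text
[ 0.62343231 -0.03139379  0.05725935] [ 0.20469393  0.20073585 -1.60296041]
```

View pics/l.png

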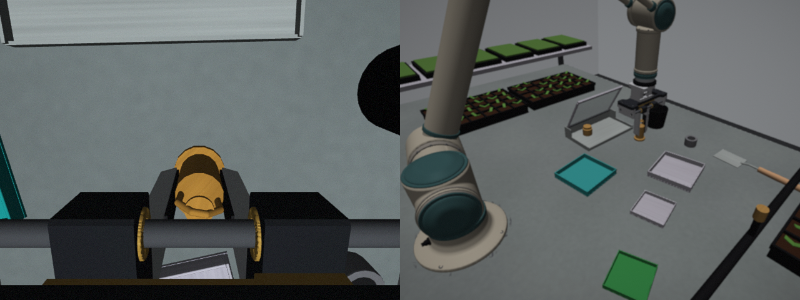

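The nozzle is in the grip, the flap is shut again and the plug is still standing. Next is the move to the larger grey tray.

Emit:
drive_tool(
  rows=[
    [-0.04,-0.005,0,0,0,0,-0.5],
    [-0.09,-0.012,0,0,0,0,-0.5],
    [-0.14,-0.02,0,0,0,0,-0.5],
    [-0.19,-0.027,0,0,0,0,-0.5],
    [-0.24,-0.034,0,0,0,0,-0.5],
    [-0.28,-0.039,0,0,0,0,-0.5],
    [-0.305,-0.041,0,0,0,0,-0.5],
    [-0.311,-0.041,0,0,0,0,-0.5],
    [-0.311,-0.041,0,0,0,0,-0.5],
  ],
)

```text
t: 10.98
tool_pos: [0.598, -0.2159, 0.0572]
eef_rot: [-180.0, -0.0, 89.7]
force: [0.1, 0.1, -1.3]
opening: 0.312
finger_force: 20.0
```

```bash
python3 - <<'E'
from h import *
st=robot.read_state(); print(st["tool_pos"],st["force"]); p=viewer.capture("wrist"); wcam(st,p); s=viewer.capture("side")
print([proj(p,np.array([*X,.02])).round() for X in [(.651,-.132),(.514,-.167)]])
c=cv2.resize(s["image"][200:350,360:560],(640,480))
cv2.imwrite("pics/t.png",cv2.resize(np.hstack([p["image"],c]),(800,300))[:,:,::-1])
E
```

```text
[ 0.59795813 -0.21593945  0.05719069] [ 0.07989487  0.09386221 -1.28198492]
[array([428.,  99.]), array([157., 172.])]
```

View pics/t.png

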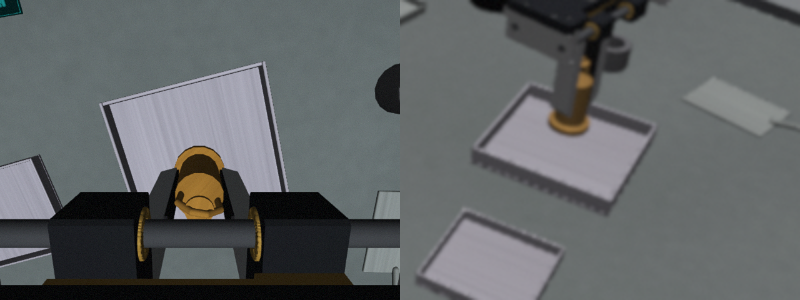

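The nozzle is over the tray, about central, with the walls clear all round. I'll lower it slowly.

Emit:
drive_tool(
  rows=[
    [0,0,0.012,0,0,0,-0.5],
    [0,0,0.025,0,0,0,-0.5],
    [0,0,0.036,0,0,0,-0.5],
    [0,0,0.044,0,0,0,-0.5],
    [0,0,0.048,0,0,0,-0.5],
    [0,0,0.05,0,0,0,-0.5],
    [0,0,0.051,0,0,0,-0.5],
    [0,0,0.052,0,0,0,-0.5],
    [0,0,0.052,0,0,0,-0.5],
  ],
)

```text
t: 12.2
tool_pos: [0.598, -0.2165, 0.0262]
eef_rot: [180.0, 0.0, 89.7]
force: [-0.5, -0.9, -2.8]
opening: 0.315
finger_force: 20.0
```

Emit:
drive_tool(
  rows=[
    [0,0,0.0007,0,0,0,-0.5],
    [0,0,0.0014,0,0,0,-0.5],
    [0,0,0.0014,0,0,0,-0.5],
  ],
)

```text
t: 12.58
tool_pos: [0.5979, -0.2164, 0.0253]
eef_rot: [180.0, 0.0, 89.7]
force: [-0.1, -0.5, -0.7]
opening: 0.31
finger_force: 20.0
```

Emit:
drive_tool(
  rows=[
    [0,0,0.0006,0,0,0,-0.5],
    [0,0,0.0012,0,0,0,-0.5],
    [0,0,0.0012,0,0,0,-0.5],
  ],
)

```text
t: 12.95
tool_pos: [0.5979, -0.2165, 0.0252]
eef_rot: [180.0, 0.0, 89.7]
force: [-1.8, 0.8, 5.6]
opening: 0.315
finger_force: 20.0
```

Force is now +5.6 N upward, so the nozzle is on the floor. I'll open the fingers gently to about 65 mm, then withdraw.

Emit:
drive_tool(
  rows=[
    [0,0,-0.0004,0,0,0,-0.3],
    [0,0,-0.0004,0,0,0,0.0],
    [0,0,-0.0004,0,0,0,0.4],
    [0,0,-0.0004,0,0,0,0.4],
    [0,0,-0.02,0,0,0,0.4],
    [0,0,-0.06,0,0,0,0.4],
    [0,0,-0.12,0,0,0,0.4],
    [0,0,-0.2,0,0,0,0.4],
    [0,0,-0.25,0,0,0,0.4],
    [0,0,-0.25,0,0,0,0.4],
  ],
)

```text
t: 14.2
tool_pos: [0.5996, -0.2173, 0.1782]
eef_rot: [179.6, 0.2, 89.7]
force: [0.8, -0.8, 0.5]
opening: 0.701
finger_force: 0.0
```

```bash
python3 - <<'E'
from h import *
st=robot.read_state(); print(st["tool_pos"],st["force"],st["opening"]); p=viewer.capture("wrist"); s=viewer.capture("side")
c=cv2.resize(s["image"][120:360,240:560],(640,480))
cv2.imwrite("pics/f.png",cv2.resize(np.hstack([p["image"],c]),(800,300))[:,:,::-1])
E
```

```text
[ 0.59962652 -0.21725432  0.17823056] [ 0.75362019 -0.79252822  0.5366281 ] 0.701311839629364
```

View pics/f.png

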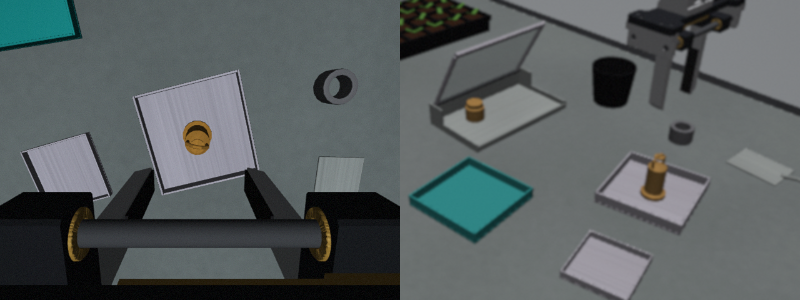

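The nozzle stands upright in the middle of the larger grey tray. The plug is still standing in the bin, the flap is shut, and the gripper is clear of everything.

```bash
python3 -c "
from plant import robot
print(robot.finish_job())"
```

```text
the job is handed in; nothing more can be done
None
```

The nozzle is standing upright on the floor of the larger grey tray and released, the plug is still standing in the bin, the flap is shut, and the job was handed in at about 14 s of the 48 s limit.

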